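# Level the flatbread griddle with a spirit level and hold the level down

## Task

The flatbread griddle leans down towards its levelling foot, so the oil runs to that end. Lay the spirit level upright on the cooking plate, along the line from the plain feet to the levelling foot, let go of it, and turn the foot's hand knob clockwise until the bubble rests centred between its two lines. Then let go of the knob, press the level down on the plate from above with about 10 N and finish while still pressing it, bubble still between the lines, so that I can tighten the lock nut; leave the other things on the table where they are.

Things in the scene. Friction and masses are not known exactly. Their poses are not given: they have to be found in the camera images.
- level_mid (a point): Spirit level: loose aluminium bar with black end caps, 200 long (x axis) x 26 thick (y) x 48 high (z, up), about 0.3 kg. It starts standing on its 26 mm wide underside on the table, left or right of the griddle. The point is its centre, 24 mm above the underside. It works either way round.
- bubble (a joint): Bubble's middle along the level, in metres: 0 is midway between the lines, positive towards the level's +x end (-0.018 to 0.018). It runs to the higher end, 1.2 mm per milliradian of slope, and settles in about 1 s. Centred between the lines means within 2.5 mm of 0.
- plate_mid (a point): Middle of the top of the griddle's cooking plate: a dark steel rectangle 255 deep (x axis, away from the griddle's front and its taps) x 262 wide (y axis, towards the end on plain feet), about 105 above the table; z is its normal. Guards stand 18 mm above it at both ends (y) and 30 mm along the back (+x).
- foot_knob_mid (a point): Middle of the levelling foot's hand knob: black, fluted, round, 45 in diameter, 26 high, axis upright, centre 135 above the table, 72 mm beyond the griddle's -y end. Its place and height stay fixed as it turns. Any grasp across it from above will do; fingers may reach 25 mm below its middle.
- level: The same level as a whole, origin at the middle of its underside. The slot in the middle of its top holds a yellow-green vial (56 long) with a pale bubble (15 long) and two black lines 20 apart; its top beyond 35 mm either side of the middle is plain metal.
- plate: The tilting part of the griddle: housing, plate and lug; origin on the line of the plain feet, 34 above the table. The griddle stands fast on two plain feet at its +y end and one levelling foot at its -y end, and only tilts about the plain feet's line. At the start the levelling foot's end is 5 to 10 milliradians low.
- foot_knob: The knob and its spindle (origin at the knob's middle). Clockwise seen from above raises this end of the griddle, 8 mm a turn; a level on the plate then shows its bubble moving 4.7 mm per radian towards the foot. It starts 1.2 to 2.5 rad short of level, turns with 0.15 N m and stays where it is left.
- turner: Bystander: a turner with a wooden handle, 240 long, lying on the table on the other side of the griddle from the level.
- shaker: Bystander: a steel salt shaker 46 in diameter, 80 high, in front of the griddle on the right.
- scraper: Bystander: a dough scraper 75 x 120, 21 high, lying behind and right of the levelling foot.
- bowl: Bystander: a white bowl, 124 in diameter, 52 high, to the left near the robot.
- mug: Bystander: a blue mug 80 in diameter, 90 high, at the back left.
- oil: Bystander: a glass oil bottle 68 in diameter, 215 high, behind the griddle.
- jar: Bystander: a glass jar 76 in diameter, 100 high, behind the griddle.
Mind the look-alikes: they are no part of the job. What is shaped like the level but purple is not meant.

How it is judged:
By the outcome, as a careful person would: the job done as asked, in the order asked, and still so for the second after the job is handed in, while the arm keeps its last pose, push and grip.
It also fails if it takes over 72 s, if anything falls off the work surface, if the arm or the gripper's body presses on something with over 40 N, if the wrist force passes 120 N, or if a joint passes its speed limit or range.

## Robot

A 6-joint arm with a two-finger parallel gripper is mounted at the origin on the work surface. World frame = base frame: x ahead of the robot, y to its left, z up, the work surface at z = 0. Lengths are in m, angles in rad, forces in N, time in s.
With the tool pointing down it reaches from about 0.35 to 0.775 m from the base axis. Payload 5.5 kg.
Tool frame: the origin (TCP) lies between the finger pads; the fingertips stand 19 mm ahead of it and the grasp point (between the pads) is the TCP (env.tcp_to_tips is the distance from the TCP to the fingertips, in m); z points along the fingers, y is the direction in which the jaws open and shut (so a half turn about z gives the same grasp; the last joint's range is limited). The gripper opens to 85 mm and grips with 20 to 120 N. Pads are 22 mm wide; open, the fingers measure 114 mm over their backs; the gripper's body (76 mm by 85 mm) begins 54 mm behind the grasp point. The pads swing forward as they close: fully open they stand 13 mm farther back than shut.
Start: joints at [-1.424, 0.313, 0.046, 1.304, 0, 1.431], TCP at [0.163, -0.552, 0.215] pointing down, gripper open.
Joint ranges: [-2.76, 2.76], [-0.86, 1.69], [-1.03, 1.26], [-2.2, 2.34], [-1.47, 1.5], [-3.14, 3.14]. Speed limits (rad/s): [2.57, 2.57, 3.14, 3.14, 3.14, 3.14].

## Interface

Orientations are given as a unit quaternion [w, x, y, z].
In Python, from workcell import env, eyes, job gives the robot as it stands. The module is installed in compiled form; this text tells all that it offers.
- The arm moves only by the tool move_arm, never from a script. Its argument "commands" is a list of rows, each a list of 3 entries, a list of its own where there are three numbers: the shift along the world's x, y, z as a fraction of full scale, then the turn, a rotation vector about the world's x, y, z as a fraction of full scale, then the gripper command: -1 is shut, 1 is fully open, values between are in proportion. In form: [[[x, y, z], [wx, wy, wz], gripper], ...]. A call has 1 to 5 rows; each row shifts and turns the commanded pose from where the row before left it; what a row does not reach is not made up. Full scale, the value 1, is 0.04 m for a shift and 8 degrees for a turn. A row lasts 1/10 s, in which the tool goes at most 50 mm and 8.59 degrees, less where a joint would pass 70% of its speed; a pose out of reach is approached as far as the arm can. A call with a number of a shift or a turn outside -1 to 1 is refused whole. A call with a gripper value outside its range is refused whole. The fingers move at their own pace and stop on an object; "newtons" is the grip in N (left out, the last holds). Time passes only in rows, so rows that do not move let the fingers close. It gives the time, the measured TCP pose, the force and the opening at its end, in the units of the state.
- env.get_state(): the state, without advancing time (a new reading comes with each control period).
- eyes.read_camera(name): name is "scene" or "top"; returns a dict with "frame" (480x640x3 uint8, red, green, blue), "mtx" (3x3 intrinsics, pixels), "camera_from_world" (4x4, takes a point from world to camera coordinates). Camera axes: x right, y down, z forward; pixel columns grow to the right and rows downward; lengths in m; the calibration is good to about 2 mm. A picture is of the moment at which its call begins. There is no depth.
- job.hand_in(): hands the job in, once; it reports no verdict.
The state is a dict: "clock": time; "joint_pos": joint angles; "qvel": joint speeds; "tau": joint torques, N m; "tcp_pos": TCP position; "orientation": TCP orientation; "wrist_force": force on the tool from outside, world axes, zero at the start; "ft_torque": the same for the moment, N m; "finger_gap": finger opening in m.
Only numpy, scipy, OpenCV 4.12 (cv2) and the standard library are available. Lean on these libraries where they do the work, as an engineer would, in place of code of your own. Each camera call takes 0.05 s, during which the arm holds its last target.

## Working session

There is one attempt and no reset: what is moved stays moved. The work goes in short steps, Python scripts to look and compute and a tool call to move; the robot and the scene stay as the last step left them, time stands still between calls to the robot, and variables do not carry over. Pictures are saved under pics/ and viewed, and the job is handed in when it is done.

Besides the shell and the picture viewer there is one more tool, called after "Request:" as name(argument=value, ...) on one line, values as JSON. move_arm: Moves the arm, as the interface text tells. Its arguments: {"type":"object","properties":{"commands":{"type":"array","items":{"type":"array"}},"newtons":{"type":"number"}},"required":["commands"]}

```bash
mkdir -p pics
cat > h.py <<'E'
import numpy as np, cv2
from workcell import env, eyes, job
def snap(name,fn):
    r=eyes.read_camera(name); cv2.imwrite('pics/'+fn,r['frame'][:,:,::-1]); np.savez('pics/'+fn[:-4]+'.npz',**r); return r
def ray(r,px,z):
    K=np.array(r['mtx']);T=np.array(r['camera_from_world'])
    R=T[:3,:3];t=T[:3,3];c=-R.T@t
    d=R.T@np.linalg.inv(K)@np.array([px[0],px[1],1.]);s=(z-c[2])/d[2];return c+s*d
def proj(r,p):
    K=np.array(r['mtx']);T=np.array(r['camera_from_world'])
    q=K@(T[:3,:3]@np.array(p)+T[:3,3]);return q[:2]/q[2]
E
python3 - <<'E'
from h import *
for n in ('scene','top'):
    r=snap(n,n+'0.png');print(n,np.round(ray(r,(320,240),0),3)); T=r['camera_from_world'];print(np.round(-T[:3,:3].T@T[:3,3],3),r['mtx'])
s=env.get_state();print({k:np.round(v,3) for k,v in s.items()})
E
```

```text
scene [0.422 0.142 0.   ]
[ 1.236 -0.908  1.014] [[515.34229382   0.         328.20456031]
 [  0.         515.34229382 233.74442245]
 [  0.           0.           1.        ]]
top [0.51  0.085 0.   ]
[0.457 0.091 1.29 ] [[470.02617333   0.         316.35514794]
 [  0.         470.02617333 242.82517674]
 [  0.           0.           1.        ]]
{'clock': np.float64(0.1), 'joint_pos': array([-1.424,  0.314,  0.045,  1.304,  0.   ,  1.431]), 'qvel': array([-0.   ,  0.001,  0.001,  0.001,  0.002,  0.001]), 'tau': array([ 2.0000e-03, -4.8173e+01,  2.9924e+01,  1.3000e-02, -0.0000e+00,
        0.0000e+00]), 'tcp_pos': array([ 0.163, -0.551,  0.214]), 'orientation': array([-0.001,  0.99 ,  0.143, -0.   ]), 'wrist_force': array([-0.09 , -0.199, -0.854]), 'ft_torque': array([ 0.02 ,  0.016, -0.   ]), 'finger_gap': np.float64(0.085)}
```

View pics/scene0.png

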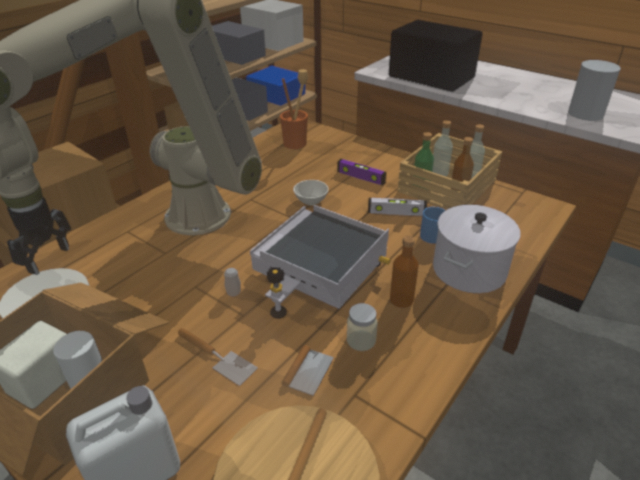

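View pics/top0.png

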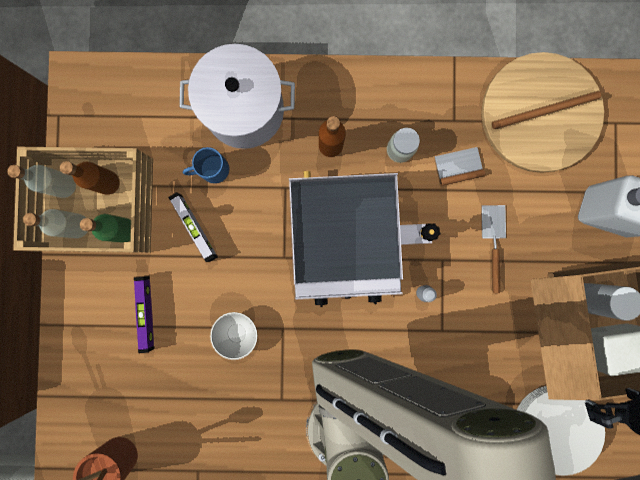

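The top view shows the level (aluminium with black caps) at about (192,227), the griddle plate around (346,228), the knob at (431,232) and the purple look-alike at (143,314). I'll zoom in to measure.

Run:
```python
from h import *
f=cv2.imread('pics/top0.png')
a=cv2.resize(f[180:280,150:250],(600,600),interpolation=cv2.INTER_CUBIC);cv2.imwrite('pics/za.png',a)
b=cv2.resize(f[165:315,275:450],(700,600),interpolation=cv2.INTER_CUBIC);cv2.imwrite('pics/zb.png',b)
```

```text
(no output)
```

View pics/za.png

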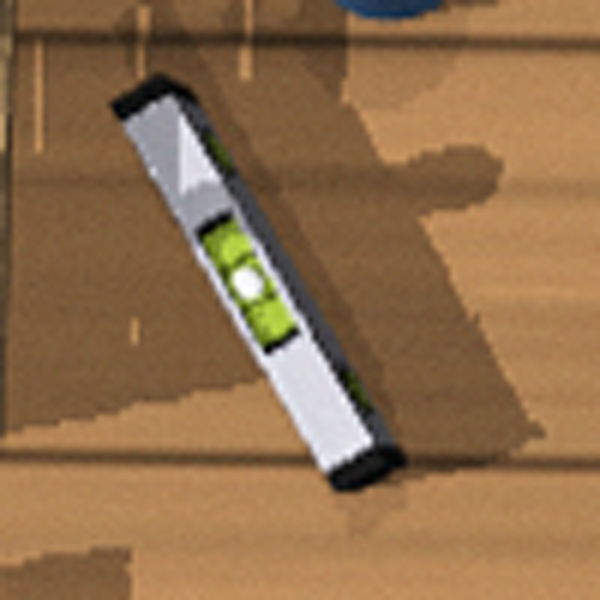

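View pics/zb.png

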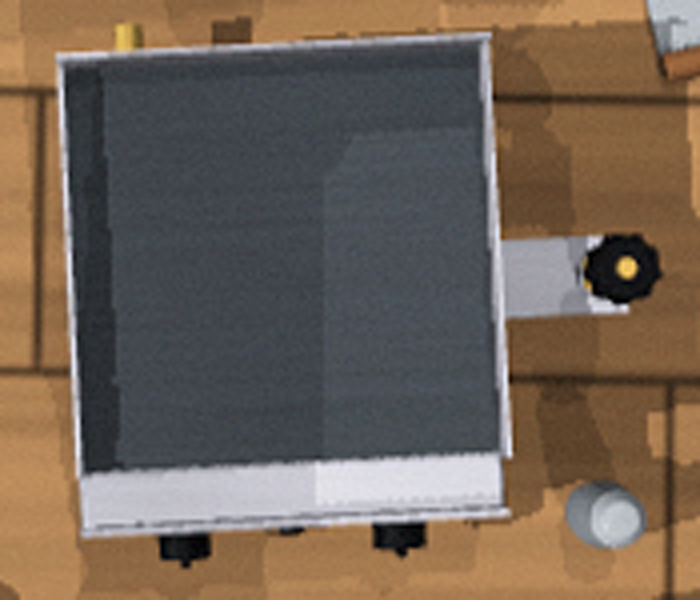

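Run:
```python
from h import *
r=np.load('pics/top0.npz')
A=lambda x,y:((x+.5)/6-.5+150,(y+.5)/6-.5+180)
B=lambda x,y:((x+.5)/4-.5+275,(y+.5)/4-.5+165)
print('slot',[np.round(ray(r,A(*p),.048),4) for p in [(197,235),(230,212),(300,330),(268,353),(249,283)]])
print('ends',[np.round(ray(r,A(*p),.048),4) for p in [(112,105),(330,487),(375,452)]])
a=ray(r,A(112,105),.048);b=ray(r,A(330,487),.048);print(np.linalg.norm(a-b),np.degrees(np.arctan2(*(a-b)[[1,0]])))
print('knob top',ray(r,B(623,268),.148), ray(r,B(627,267),.155))
for n,p,z in [('BLg',(58,55),.135),('BRg',(490,35),.135),('FRg',(510,457),.123),('FLp',(82,472),.105),('FRp',(497,455),.105),('BLp in',(70,66),.105),('FLg',(80,474),.123),('frontL',(83,536),.10),('frontR',(508,514),.10)]:
    print(n,np.round(ray(r,B(*p),z),4))
```

```text
slot [array([0.56  , 0.4502, 0.048 ]), array([0.5703, 0.4359, 0.048 ]), array([0.5186, 0.4038, 0.048 ]), array([0.5082, 0.4177, 0.048 ]), array([0.539 , 0.4268, 0.048 ])]
ends [array([0.6171, 0.4892, 0.048 ]), array([0.4496, 0.389 , 0.048 ]), array([0.4652, 0.3695, 0.048 ])]
0.1952192782344115 30.877216017867514
knob top [ 0.52833147 -0.18263491  0.148     ] [ 0.52853342 -0.18337082  0.155     ]
BLg [0.6562 0.1636 0.135 ]
BRg [ 0.6721 -0.103   0.135 ]
FRg [ 0.4118 -0.1193  0.123 ]
FLp [0.398  0.1463 0.105 ]
FRp [ 0.4122 -0.1144  0.105 ]
BLp in [0.6545 0.1578 0.105 ]
FLg [0.3977 0.1467 0.123 ]
frontL [0.3575 0.1453 0.1   ]
frontR [ 0.375  -0.1224  0.1   ]
```

Request:
move_arm(commands=[[[0.53,0.84,0.1],[0,0,0.9],1],[[0.53,0.84,0.1],[0,0,0.9],1],[[0.53,0.84,0.1],[0,0,0.9],1],[[0.53,0.84,0.1],[0,0,0.9],1],[[0.53,0.84,0.1],[0,0,0.9],1]])

```text
clock: 0.6
tcp_pos: [0.2691, -0.3819, 0.235]
orientation: [-0.0, 0.896, 0.444, 0.0]
wrist_force: [0.1, -0.2, -1.0]
finger_gap: 0.0855
```

Request:
move_arm(commands=[[[0.53,0.84,0.1],[0,0,0.9],1],[[0.53,0.84,0.1],[0,0,0.9],1],[[0.53,0.84,0.1],[0,0,0.9],1],[[0.53,0.84,0.1],[0,0,0.9],1],[[0.53,0.84,0.1],[0,0,0.9],1]])

```text
clock: 1.1
tcp_pos: [0.375, -0.214, 0.2552]
orientation: [-0.0, 0.715, 0.699, 0.0]
wrist_force: [0.8, -0.3, -0.0]
finger_gap: 0.0853
```

Request:
move_arm(commands=[[[0.2,0.95,0.1],[0,0,0.9],1],[[0.2,0.95,0.1],[0,0,0.9],1],[[0.2,0.95,0],[0,0,0.9],1],[[0.2,0.95,0],[0,0,0.9],1],[[0.2,0.95,0],[0,0,0.9],1]])

```text
clock: 1.6
tcp_pos: [0.4145, -0.0239, 0.2631]
orientation: [-0.0, 0.464, 0.886, 0.0]
wrist_force: [0.8, -1.3, -0.2]
finger_gap: 0.0853
```

Request:
move_arm(commands=[[[0.2,0.95,0],[0,0,0.9],1],[[0.2,0.95,0],[0,0,0.9],1],[[0.2,0.95,0],[0,0,0.9],1],[[0.2,0.95,0],[0,0,0.9],1],[[0.2,0.95,0],[0,0,0.9],1]])

```text
clock: 2.1
tcp_pos: [0.4545, 0.1661, 0.2629]
orientation: [-0.0, 0.167, 0.986, -0.0]
wrist_force: [0.6, 0.7, 0.1]
finger_gap: 0.0847
```

Request:
move_arm(commands=[[[0.31,0.93,0],[0,0,0.9],1],[[0.31,0.93,0],[0,0,0.9],1],[[0.31,0.93,0],[0,0,0.9],1],[[0.31,0.93,-0.1],[0,0,0.9],1],[[0.31,0.93,-0.3],[0,0,0.9],1]])

```text
clock: 2.6
tcp_pos: [0.5173, 0.3523, 0.2477]
orientation: [0.001, -0.146, 0.989, 0.0]
wrist_force: [0.2, -0.2, 0.2]
finger_gap: 0.0852
```

Request:
move_arm(commands=[[[0.3,0.93,-0.5],[0,0,0.9],1],[[0.3,0.93,-0.7],[0,0,0.9],1],[[0,0,-0.7],[0,0,0],1],[[0,0,-0.3],[0,0,0],1],[[0,0,0],[0,0,0],1]])

```text
clock: 3.1
tcp_pos: [0.539, 0.4237, 0.1564]
orientation: [-0.003, -0.266, 0.964, -0.001]
wrist_force: [-0.1, -0.7, -0.2]
finger_gap: 0.0853
```

Run:
```python
from h import *
r=snap('top','t1.png');r2=snap('scene','s1.png')
s=env.get_state();print(s['tcp_pos'],s['orientation'],s['joint_pos'])
f=r['frame'][:,:,::-1];a=cv2.resize(f[180:280,150:250],(400,400),interpolation=cv2.INTER_CUBIC)
f=r2['frame'][:,:,::-1];b=cv2.resize(f[140:240,340:440],(400,400),interpolation=cv2.INTER_CUBIC)
cv2.imwrite('pics/z1.png',np.hstack([a,b]))
```

```text
[0.54084589 0.42424616 0.16044409] [ 3.24206582e-04 -2.65342326e-01  9.64154206e-01  1.08038251e-04] [5.48503160e-01 5.54629181e-01 2.81967323e-01 1.29745160e+00
 2.85069690e-05 1.13852216e-02]
```

View pics/z1.png

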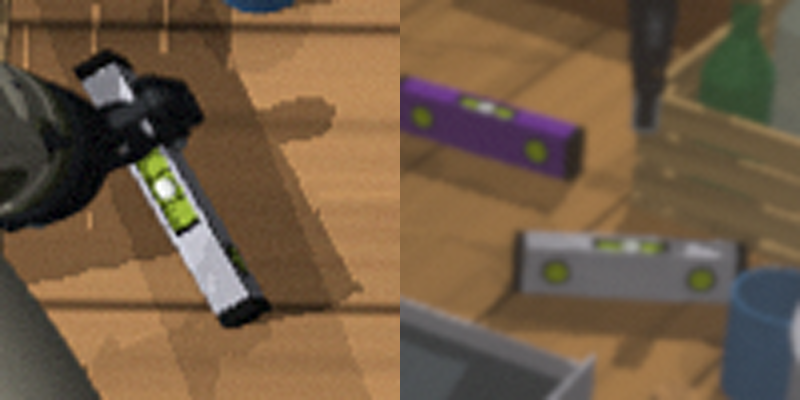

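The left crop shows the gripper hovering above the level, and the right crop shows the level standing at about scene (398,207). I'll check the pose fit by projecting the box model into both first images.

```bash
cat >> h.py <<'E'
def box(c,yaw,L,W,H,z0=0):
    u=np.array([np.cos(yaw),np.sin(yaw),0]);v=np.array([-np.sin(yaw),np.cos(yaw),0])
    return [np.array([c[0],c[1],z0+k*H])+a*u*L/2+b*v*W/2 for k in(0,1) for a,b in((-1,-1),(1,-1),(1,1),(-1,1))]
def draw(r,pts,win,sc):
    f=cv2.resize(np.ascontiguousarray(r['frame'][win[1]:win[3],win[0]:win[2],::-1]),None,fx=sc,fy=sc,interpolation=cv2.INTER_CUBIC)
    q=[tuple(np.round((proj(r,p)-np.array(win[:2])+.5)*sc).astype(int).tolist()) for p in pts]
    for i in range(4):
        for a,b in((i,(i+1)%4),(4+i,4+(i+1)%4),(i,i+4)): cv2.line(f,q[a],q[b],(0,0,255),1)
    return f
E
python3 - <<'E'
from h import *
t=np.load('pics/top0.npz');s=np.load('pics/scene0.npz')
p=box((.540,.4268),np.radians(31.5),.2,.026,.048)
a=draw(t,p,(155,180,230,280),5);b=draw(s,p,(355,180,440,230),4.7)
o=np.zeros((500,800,3),np.uint8);o[:,:375]=a;o[:b.shape[0],380:380+b.shape[1]]=b
cv2.imwrite('pics/fit.png',o)
E
```

```text
(no output)
```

View pics/fit.png

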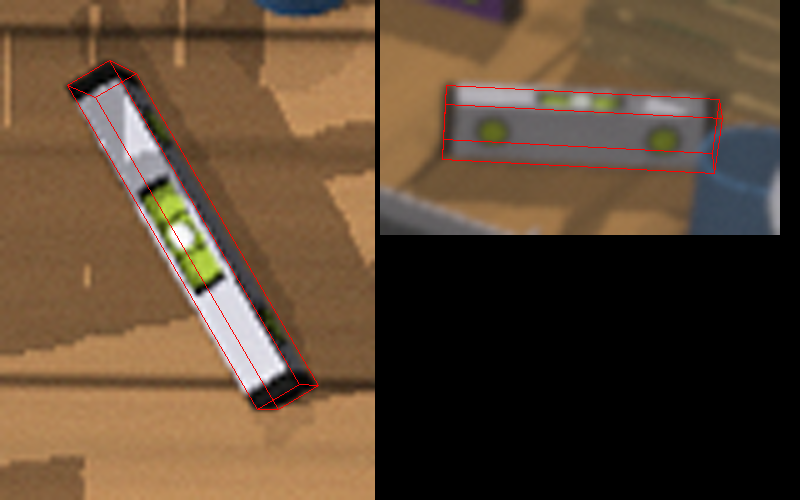

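Request:
move_arm(commands=[[[-0.02,0.07,-0.9],[0,0,0],1],[[0,0,-0.9],[0,0,0],1],[[0,0,-0.8],[0,0,0],1],[[0,0,-0.4],[0,0,0],1],[[0,0,-0.26],[0,0,0],1]])

```text
clock: 3.7
tcp_pos: [0.5405, 0.4271, 0.0297]
orientation: [0.001, -0.265, 0.964, 0.0]
wrist_force: [-0.2, 0.2, 0.5]
finger_gap: 0.0858
```

Request:
move_arm(commands=[[[0,0,0],[0,0,0],-1],[[0,0,0],[0,0,0],-1],[[0,0,0],[0,0,0],-1],[[0,0,0],[0,0,0],-1],[[0,0,0],[0,0,0],-1]], newtons=40)

```text
clock: 4.2
tcp_pos: [0.5407, 0.4282, 0.0306]
orientation: [0.001, -0.266, 0.964, 0.0]
wrist_force: [-0.4, -0.2, 6.6]
finger_gap: 0.0235
```

Request:
move_arm(commands=[[[0,0,0.2],[0,0,0],-1],[[0,0,0.6],[0,0,0],-1],[[0,0,1],[0,0,0],-1],[[0,0,1],[0,0,0],-1],[[0,0,1],[0,0,0],-1]])

```text
clock: 4.7
tcp_pos: [0.5391, 0.4273, 0.1818]
orientation: [-0.001, -0.266, 0.964, -0.0]
wrist_force: [0.9, 0.1, -3.0]
finger_gap: 0.0229
```

Request:
move_arm(commands=[[[0,-0.3,0.8],[0,0,0],-1],[[-0.02,-0.7,0.3],[0,0,0.7],-1],[[-0.02,-0.92,0],[0,0,0.8],-1],[[-0.02,-0.92,0],[0,0,0.8],-1],[[-0.02,-0.92,0],[0,0,0.8],-1]])

```text
clock: 5.2
tcp_pos: [0.5359, 0.2759, 0.2246]
orientation: [-0.0, -0.469, 0.883, 0.0]
wrist_force: [0.1, -0.7, -3.9]
finger_gap: 0.0229
```

Request:
move_arm(commands=[[[-0.02,-0.92,0],[0,0,0.8],-1],[[-0.02,-0.92,0],[0,0,0.8],-1],[[-0.02,-0.92,0],[0,0,0.8],-1],[[-0.02,-0.92,0],[0,0,0.8],-1],[[-0.02,-0.92,0],[0,0,0.8],-1]])

```text
clock: 5.7
tcp_pos: [0.5319, 0.0919, 0.2247]
orientation: [-0.0, -0.694, 0.72, 0.0]
wrist_force: [0.9, -0.3, -2.5]
finger_gap: 0.0231
```

Request:
move_arm(commands=[[[0,-0.85,0],[0,0,0.4],-1],[[0,-0.6,0],[0,0,0.25],-1],[[0,-0.26,0],[0,0,0],-1],[[0,0,0],[0,0,0],-1]])

```text
clock: 6.1
tcp_pos: [0.5324, 0.0238, 0.2247]
orientation: [0.0, 0.723, -0.69, -0.0]
wrist_force: [-0.3, 1.0, -2.9]
finger_gap: 0.0227
```

Run:
```python
from h import *
r=snap('top','t2.png');r2=snap('scene','s2.png')
s=env.get_state();print(s['tcp_pos'],s['orientation'],s['joint_pos'],s['finger_gap'])
f=r['frame'][:,:,::-1];a=cv2.resize(f[160:310,270:470],(400,300),interpolation=cv2.INTER_CUBIC)
f=r2['frame'][:,:,::-1];b=cv2.resize(f[150:300,210:410],(800,600),interpolation=cv2.INTER_CUBIC)
cv2.imwrite('pics/z2a.png',cv2.resize(a,(800,600)));cv2.imwrite('pics/z2b.png',b)
```

```text
[0.53243362 0.02550833 0.22471329] [-6.06403382e-05  7.24237171e-01 -6.89550778e-01 -4.90830218e-04] [-1.03195979e-01  2.29454620e-01 -4.28814565e-02  1.29916302e+00
  6.96049684e-04 -1.72305144e+00] 0.02268182731067175
```

View pics/z2a.png

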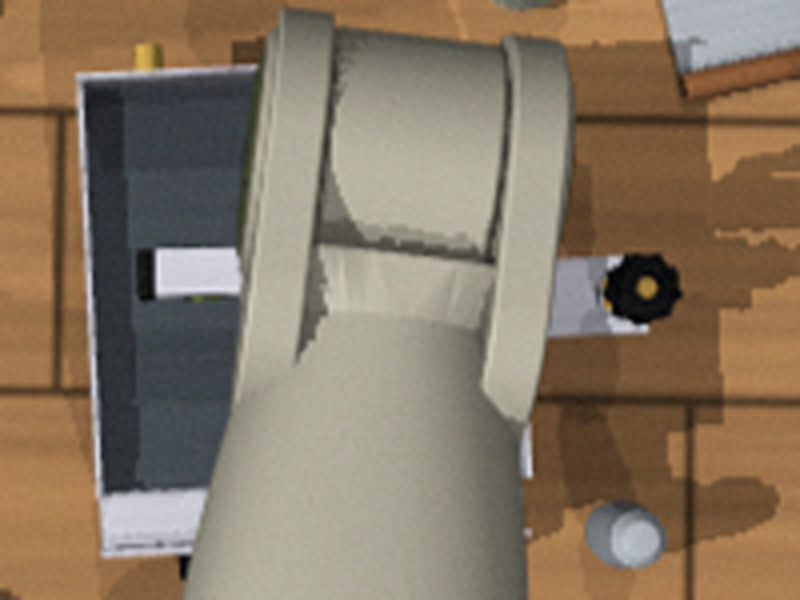

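View pics/z2b.png

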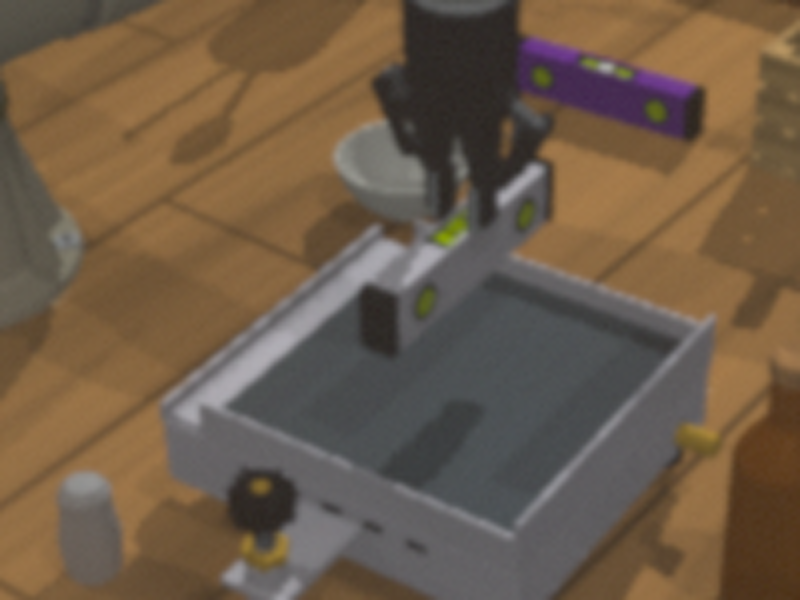

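The level hangs upright over the plate, with the ends inside the guards. I'll lower it.

Request:
move_arm(commands=[[[0,0,-0.6],[0,0,0.04],-1],[[0,0,-0.7],[0,0,0],-1],[[0,0,-0.5],[0,0,0],-1],[[0,0,-0.2],[0,0,0],-1],[[0,0,-0.1],[0,0,0],-1]])

```text
clock: 6.7
tcp_pos: [0.5321, 0.026, 0.1401]
orientation: [0.0, 0.727, -0.687, -0.001]
wrist_force: [0.1, -0.2, -2.2]
finger_gap: 0.0229
```

Request:
move_arm(commands=[[[0,0,-0.03],[0,0,0],-1],[[0,0,-0.03],[0,0,0],-1],[[0,0,0],[0,0,0],-1]])

```text
clock: 7.0
tcp_pos: [0.5333, 0.0249, 0.1393]
orientation: [-0.0, 0.726, -0.687, 0.001]
wrist_force: [-0.5, 0.1, -2.7]
finger_gap: 0.0231
```

Request:
move_arm(commands=[[[0,0,-0.03],[0,0,0],-1],[[0,0,-0.03],[0,0,0],-1],[[0,0,0],[0,0,0],-1]])

```text
clock: 7.3
tcp_pos: [0.5326, 0.0248, 0.136]
orientation: [0.0, 0.726, -0.687, -0.0]
wrist_force: [0.0, -0.1, -3.5]
finger_gap: 0.0225
```

Request:
move_arm(commands=[[[0,0,-0.03],[0,0,0],-1],[[0,0,0],[0,0,0],-1]])

```text
clock: 7.5
tcp_pos: [0.5328, 0.0248, 0.135]
orientation: [-0.0, 0.726, -0.687, 0.0]
wrist_force: [0.7, -0.1, -2.6]
finger_gap: 0.0231
```

Request:
move_arm(commands=[[[0,0,-0.025],[0,0,0],-1],[[0,0,-0.025],[0,0,0],-1],[[0,0,0],[0,0,0],-1]])

```text
clock: 7.8
tcp_pos: [0.533, 0.0247, 0.1348]
orientation: [-0.0, 0.726, -0.687, 0.001]
wrist_force: [-4.0, -0.1, 9.7]
finger_gap: 0.0226
```

Request:
move_arm(commands=[[[0,0,0],[0,0,0],0.2],[[0,0,0],[0,0,0],1],[[0,0,0],[0,0,0],1],[[0,0,0],[0,0,0],1]])

```text
clock: 8.2
tcp_pos: [0.5327, 0.0248, 0.1327]
orientation: [0.0, 0.726, -0.687, -0.0]
wrist_force: [-0.4, 0.6, -0.3]
finger_gap: 0.0792
```

Request:
move_arm(commands=[[[0,0,0.4],[0,0,0],1],[[0,0,0.9],[0,0,0],1],[[0,0,0.9],[0,0,0],1],[[0,-0.5,0.6],[0,0,0],1]])

```text
clock: 8.6
tcp_pos: [0.5332, 0.006, 0.2472]
orientation: [-0.001, 0.727, -0.686, 0.001]
wrist_force: [1.4, -0.1, 0.3]
finger_gap: 0.0854
```

Request:
move_arm(commands=[[[-0.02,-0.9,0],[0,0,0],1],[[-0.02,-0.95,0],[0,0,0],1],[[-0.02,-0.95,-0.1],[0,0,0],1],[[-0.02,-0.95,-0.3],[0,0,0],1],[[-0.02,-0.95,-0.2],[0,0,0],1]])

```text
clock: 9.1
tcp_pos: [0.5284, -0.1846, 0.2202]
orientation: [0.0, 0.726, -0.687, -0.0]
wrist_force: [-0.1, 1.1, -1.0]
finger_gap: 0.0855
```

Run:
```python
from h import *
t=np.load('pics/top0.npz');s=np.load('pics/scene0.npz')
for z in (.14,.148,.155): print(z,ray(t,(431.2,231.8),z),ray(s,(275,271.2),z))
r=snap('top','t3.png');r2=snap('scene','s3.png')
s=env.get_state();print(s['tcp_pos'],s['orientation'],s['joint_pos'],s['finger_gap'])
f=r['frame'][:,:,::-1];a=cv2.resize(f[160:310,270:470],(800,600),interpolation=cv2.INTER_CUBIC)
f=r2['frame'][:,:,::-1];b=cv2.resize(f[180:330,210:410],(800,600),interpolation=cv2.INTER_CUBIC)
cv2.imwrite('pics/z3a.png',a);cv2.imwrite('pics/z3b.png',b)
```

```text
0.14 [ 0.52842662 -0.18656982  0.14      ] [ 0.52176306 -0.17801335  0.14      ]
0.148 [ 0.52793214 -0.18464105  0.148     ] [ 0.52829925 -0.18469354  0.148     ]
0.155 [ 0.52749947 -0.18295337  0.155     ] [ 0.53401842 -0.19053871  0.155     ]
[ 0.52795531 -0.1871171   0.21891917] [ 8.12513720e-04  7.24474405e-01 -6.89300880e-01 -6.88423064e-04] [-4.83242132e-01  2.84808424e-01  1.61431523e-02  1.30390015e+00
 -1.18605461e-03 -2.10378544e+00] 0.08542296253466927
```

View pics/z3a.png

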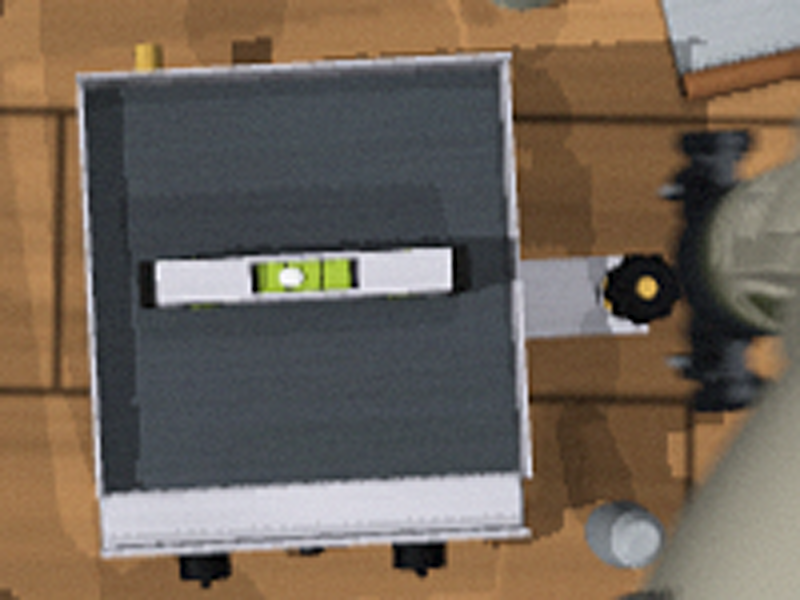

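View pics/z3b.png

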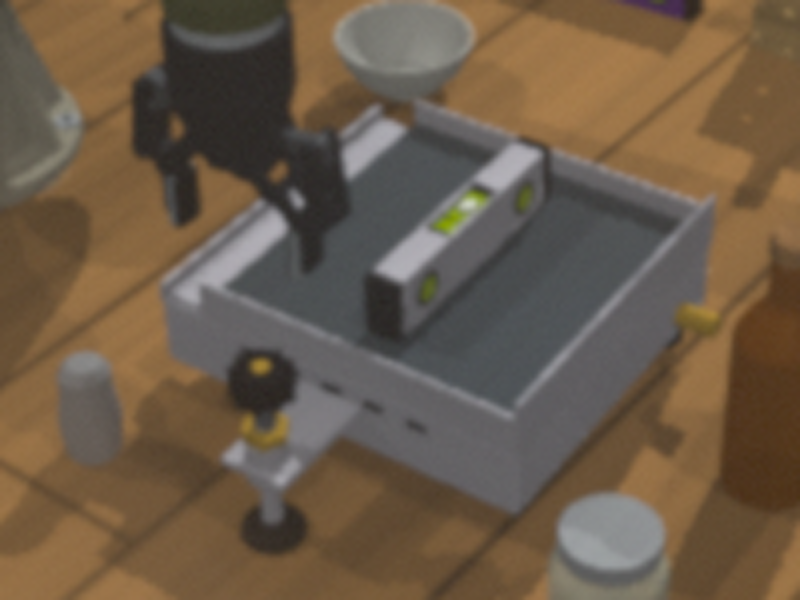

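The top crop shows the level at rest on the plate, upright and parallel to the griddle's long axis. The bubble is at (291,276), left of the slot middle at about (305,275), which is about 8 mm towards the plain feet, so the foot end is low as stated. The knob triangulates consistently to (0.528, -0.1846).

Request:
move_arm(commands=[[[0,0.05,-0.6],[0,0,0],1],[[0,0,-0.7],[0,0,0],1],[[0,0,-0.5],[0,0,0],1],[[0,0,-0.3],[0,0,0],1],[[0,0,0],[0,0,0],1]], newtons=35)

```text
clock: 9.7
tcp_pos: [0.5276, -0.1801, 0.1352]
orientation: [0.0, 0.726, -0.687, -0.002]
wrist_force: [-0.0, 1.4, 0.9]
finger_gap: 0.0855
```

Request:
move_arm(commands=[[[0,0,0],[0,0,0],-1],[[0,0,0],[0,0,0],-1],[[0,0,0],[0,0,0],-1],[[0,0,0],[0,0,0],-1]])

```text
clock: 10.1
tcp_pos: [0.5292, -0.1814, 0.1377]
orientation: [-0.0, 0.726, -0.687, 0.001]
wrist_force: [-0.3, 0.2, -0.8]
finger_gap: 0.0284
```

```bash
cat > look.py <<'E'
from h import *
import sys
n=sys.argv[1]
rs=[eyes.read_camera('top') for _ in range(2)]
f=np.mean([r['frame'] for r in rs],0)
s=eyes.read_camera('scene')
np.save('pics/'+n+'.npy',f)
cv2.imwrite('pics/'+n+'.png',np.vstack([cv2.resize(f[215:243,320:370].astype(np.uint8)[:,:,::-1],(600,336),interpolation=cv2.INTER_CUBIC),np.zeros((4,600,3),np.uint8),cv2.resize(np.ascontiguousarray(s['frame'][215:245,305:345,::-1]),(340,255),interpolation=cv2.INTER_CUBIC).copy() if 0 else cv2.resize(np.ascontiguousarray(s['frame'][218:242,305:355,::-1]),(600,260),interpolation=cv2.INTER_CUBIC)]))
st=env.get_state();print(st['clock'],np.round(st['tcp_pos'],4),np.round(st['joint_pos'],3),st['finger_gap'],np.round(st['wrist_force'],1))
sub=f[215:243,320:370]
g=np.clip(np.minimum(sub[:,:,1],sub[:,:,0])-sub[:,:,2],0,None) # vial yellow-green: b low
w=np.clip(sub[:,:,2]-150,0,None)
m=g>50
ys,xs=np.where(m);print('green cols',xs.min()+320,xs.max()+320,'rows',ys.min()+215,ys.max()+215,m.sum())
E
python3 look.py k0
```

```text
10.25 [ 0.5288 -0.1813  0.1372] [-0.474  0.317 -0.143  1.11  -0.    -2.1  ] 0.004699496725711618 [ 0.9 -0.2 -0.3]
green cols 335 357 rows 225 232 129
```

View pics/k0.png

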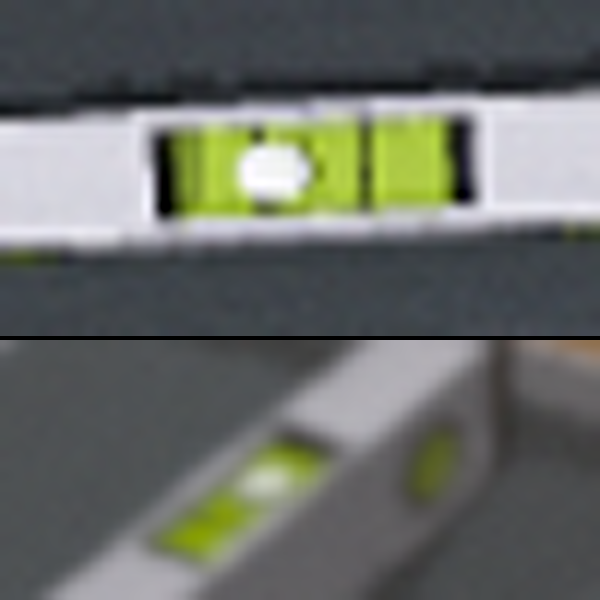

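Run:
```python
from h import *
r=snap('top','t4.png');r2=snap('scene','s4.png')
s=env.get_state();print(s['tcp_pos'],s['finger_gap'],s['wrist_force'])
f=r['frame'][:,:,::-1];a=cv2.resize(f[180:280,370:500],(780,600),interpolation=cv2.INTER_CUBIC)
f=r2['frame'][:,:,::-1];b=cv2.resize(f[220:340,210:370],(800,600),interpolation=cv2.INTER_CUBIC)
cv2.imwrite('pics/z4a.png',a);cv2.imwrite('pics/z4b.png',b)
```

```text
[ 0.5286678  -0.18120988  0.13693319] 0.00030889123842455944 [-0.43972872 -0.21894357  0.94914534]
```

View pics/z4b.png

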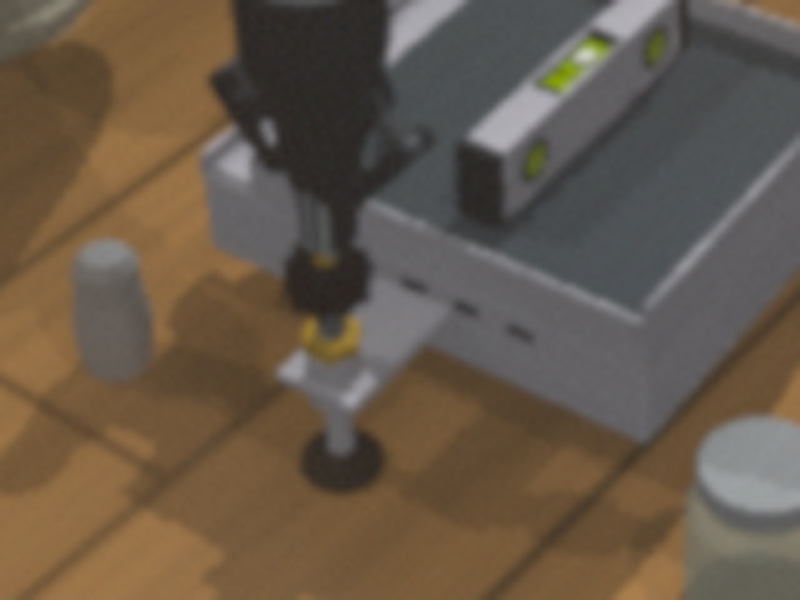

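View pics/z4a.png

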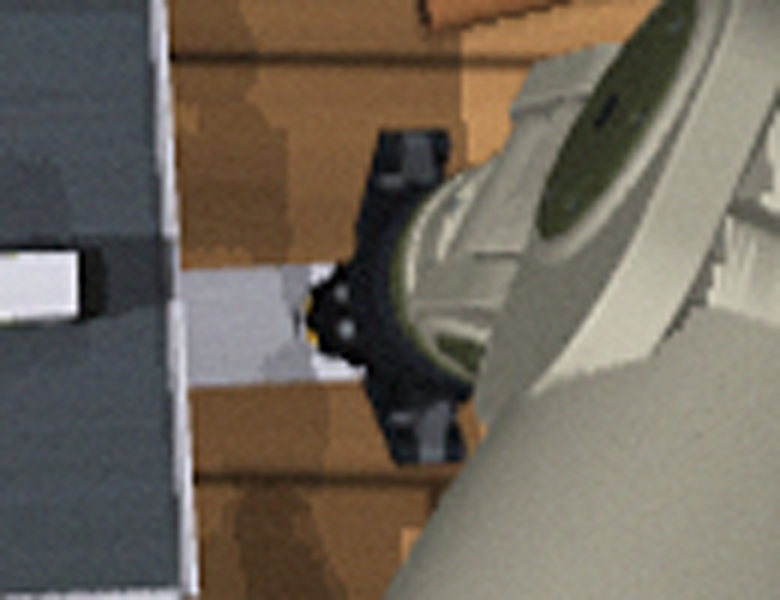

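The fingers shut to 0 above the knob without touching it: in the scene crop the fingertips end at about (320,255), at the knob's top. So the tips are higher than I assumed. I'll check the tip offset.

Run:
```python
from h import *
print(env.tcp_to_tips,[a for a in dir(env) if a[0]!='_'])
s=env.get_state();print(s['tcp_pos'],s['orientation'],s['joint_pos'])
r=np.load('pics/s4.npz');t=np.load('pics/t4.npz')
p=s['tcp_pos']
for dz in(-.019,-.01,0,.01,.02,.03): print(dz,(proj(r,p+[0,0,dz])-[210,220])*5,(proj(t,p+[0,0,dz])-[370,180])*6)
r=np.load('pics/s2.npz')
for dz in(-.019,-.01,0,.01,.02): print(dz,(proj(r,np.array([.5324,.0252,.2247])+[0,0,dz])-[210,150])*4)
```

```text
0.019 ['MotionError', 'get_state', 'tcp_to_tips']
[ 0.5286678  -0.18120988  0.13693319] [ 2.17258176e-05  7.26261454e-01 -6.87418576e-01  3.68321853e-05] [-4.73822539e-01  3.16803865e-01 -1.43676042e-01  1.11025789e+00
 -6.23578585e-05 -2.09955790e+00]
-0.019 [333.48179444 296.58439354] [341.4846706  313.15435874]
-0.01 [332.46156595 283.57763692] [346.5547312  311.89640045]
0 [331.31831136 269.00243713] [352.28085193 310.47566378]
0.01 [330.16474754 254.29580631] [358.10704604 309.0300974 ]
0.02 [329.00073442 239.45595865] [364.03596008 307.55904466]
0.03 [327.82612935 224.48107583] [370.07033472 306.06182556]
-0.019 [461.58345822 263.5692966 ]
-0.01 [461.55249565 252.77907377]
0 [461.51781579 240.69340305]
0.01 [461.48284074 228.50486322]
0.02 [461.44756673 216.21213529]
```

Run:
```python
from h import *
r=np.load('pics/s3.npz')
p=np.array([.5282,-.1855,.2195])
for dz in(-.019,-.006,0,.01,.02,.03): print(dz,[np.round((proj(r,p+[dx,0,dz])-[210,180])*4) for dx in(-.0425,.0425)])
```

```text
-0.019 [array([204., 277.]), array([306., 328.])]
-0.006 [array([202., 260.]), array([305., 311.])]
0 [array([201., 253.]), array([304., 304.])]
0.01 [array([200., 240.]), array([304., 291.])]
0.02 [array([199., 228.]), array([303., 278.])]
0.03 [array([198., 215.]), array([302., 265.])]
```

Run:
```python
from h import *
f=cv2.imread('pics/s3.png');g=cv2.resize(f[215:270,235:305],(763,600),interpolation=cv2.INTER_CUBIC)
r=np.load('pics/s3.npz');p=np.array([.5282,-.1855,.2195])
for dz,c in((-.019,(0,0,255)),(-.006,(0,255,255)),(.01,(255,0,0))):
    for dx in(-.0425,.0425):
        q=(proj(r,p+[dx,0,dz])-[235,215]+.5)*10.9;cv2.circle(g,tuple(int(v) for v in q),5,c,-1)
cv2.imwrite('pics/z3c.png',g)
```

```text
(no output)
```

View pics/z3c.png

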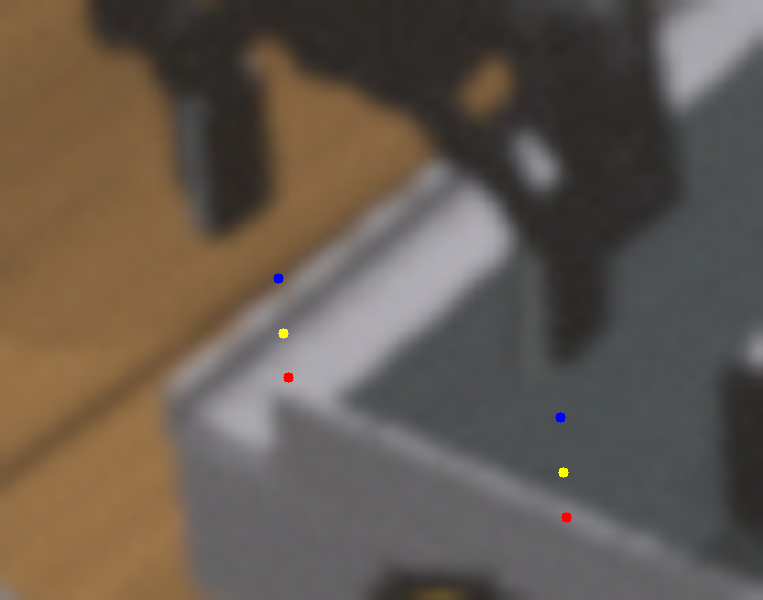

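Run:
```python
from h import *
t=np.load('pics/t3.npz');s=np.load('pics/s3.npz')
print(ray(t,(270+305/4,160+275/4),.150))
for e in ((148,284),(459,268)): print(ray(t,(270+e[0]/4,160+e[1]/4),.152))
print(ray(s,(210+462/4,180+212/4),.150))
```

```text
[0.5324793  0.02201346 0.15      ]
[0.52561854 0.11719764 0.152     ]
[ 0.53783746 -0.07111324  0.152     ]
[0.53496472 0.02205569 0.15      ]
```

Request:
move_arm(commands=[[[0,0,0.15],[0,0,0],1],[[0,-0.05,0],[0,0,0],1],[[0,0,0],[0,0,0],1],[[0,0,0],[0,0,0],1],[[0,0,-0.3],[0,0,0],1]])

```text
clock: 10.85
tcp_pos: [0.5298, -0.1838, 0.1319]
orientation: [-0.0, 0.726, -0.687, 0.001]
wrist_force: [0.3, -0.1, 0.1]
finger_gap: 0.0724
```

Request:
move_arm(commands=[[[0,0,-0.2],[0,0,0],1],[[0,0,-0.2],[0,0,0],1],[[0,0,-0.2],[0,0,0],1],[[0,0,0],[0,0,0],1]])

```text
clock: 11.25
tcp_pos: [0.5276, -0.1826, 0.105]
orientation: [0.0, 0.726, -0.687, -0.001]
wrist_force: [0.2, -0.7, 0.5]
finger_gap: 0.0854
```

Run:
```python
from h import *
r=snap('top','t5.png');r2=snap('scene','s5.png')
s=env.get_state();print(s['tcp_pos'],s['finger_gap'],s['wrist_force'])
f=r['frame'][:,:,::-1];a=cv2.resize(f[180:280,370:500],(390,300),interpolation=cv2.INTER_CUBIC)
f=r2['frame'][:,:,::-1];b=cv2.resize(f[240:310,235:315],(686,600),interpolation=cv2.INTER_CUBIC)
cv2.imwrite('pics/z5b.png',b)
```

```text
[ 0.52844669 -0.18304986  0.10646563] 0.08534097919301244 [ 0.34160058  0.20911277 -0.0409179 ]
```

View pics/z5b.png

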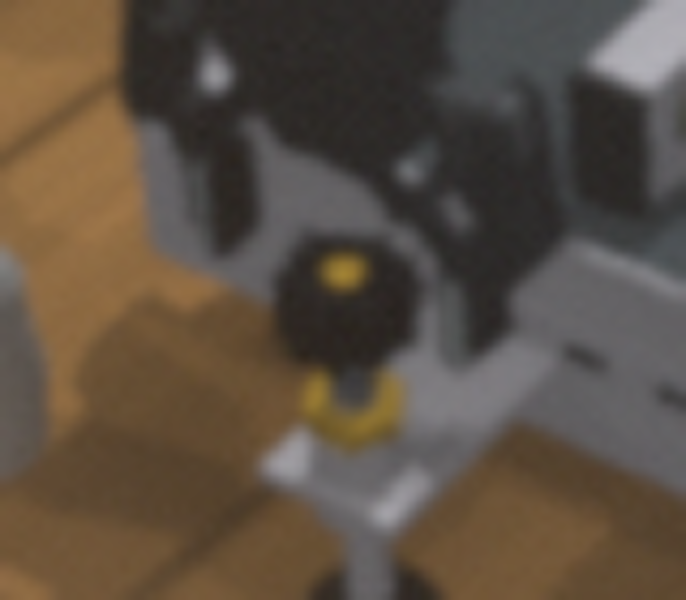

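The fingers now straddle the knob, with tips at crop (225,250) and (475,360), about level with the knob's middle. I'll go slightly lower and close.

Request:
move_arm(commands=[[[0,-0.02,-0.15],[0,0,0],1],[[0,0,0],[0,0,0],-1],[[0,0,0],[0,0,0],-1],[[0,0,0],[0,0,0],-1],[[0,0,0],[0,0,0],-1]], newtons=35)

```text
clock: 11.85
tcp_pos: [0.5292, -0.184, 0.1013]
orientation: [-0.0, 0.726, -0.687, 0.0]
wrist_force: [0.9, 0.6, 1.8]
finger_gap: 0.0438
```

```bash
python3 look.py k1
```

```text
12.0 [ 0.5292 -0.184   0.1013] [-0.478  0.343 -0.198  1.028  0.    -2.104] 0.044275795316777423 [1.3 0.4 1.7]
green cols 335 357 rows 225 232 131
```

View pics/k1.png

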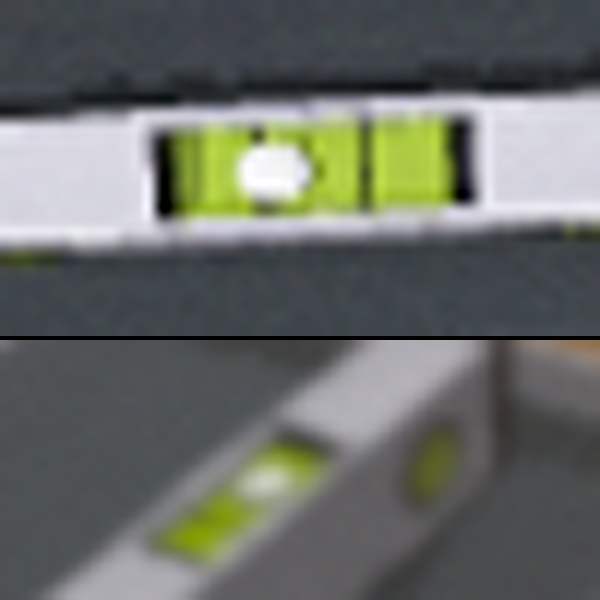

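Request:
move_arm(commands=[[[0,0,0],[0,0,-0.5],-1],[[0,0,0],[0,0,-0.9],-1],[[0,0,0],[0,0,-0.9],-1],[[0,0,0],[0,0,-0.9],-1],[[0,0,0],[0,0,-0.9],-1]])

```text
clock: 12.5
tcp_pos: [0.5301, -0.1842, 0.1013]
orientation: [0.001, -0.501, 0.866, -0.001]
wrist_force: [4.0, 0.5, -0.2]
finger_gap: 0.0442
```

Request:
move_arm(commands=[[[0,0,0],[0,0,-0.9],-1],[[0,0,0],[0,0,-0.9],-1],[[0,0,0],[0,0,-0.9],-1],[[0,0,0],[0,0,-0.9],-1],[[0,0,0],[0,0,-0.6],-1]])

```text
clock: 13.0
tcp_pos: [0.5306, -0.1849, 0.1013]
orientation: [0.002, -0.229, 0.973, -0.001]
wrist_force: [5.8, -1.4, -1.7]
finger_gap: 0.044
```

Request:
move_arm(commands=[[[0,0,0],[0,0,-0.6],-1],[[0,0,0],[0,0,0],-1],[[0,0,0],[0,0,0],-1],[[0,0,0],[0,0,0],-1],[[0,0,0],[0,0,0],-1]])

```text
clock: 13.5
tcp_pos: [0.5307, -0.185, 0.1013]
orientation: [0.002, -0.19, 0.982, -0.001]
wrist_force: [4.9, -1.3, -2.2]
finger_gap: 0.044
```

Request:
move_arm(commands=[[[0,0,0],[0,0,0],-1],[[0,0,0],[0,0,0],-1],[[0,0,0],[0,0,0],-1],[[0,0,0],[0,0,0],-1],[[0,0,0],[0,0,0],-1]])

```text
clock: 14.0
tcp_pos: [0.5307, -0.185, 0.1013]
orientation: [0.002, -0.19, 0.982, -0.001]
wrist_force: [5.7, -2.5, -1.9]
finger_gap: 0.0443
```

```bash
python3 look.py k2
```

```text
14.15 [ 0.5307 -0.185   0.1013] [-0.478  0.344 -0.197  1.026  0.    -0.861] 0.043810626762194084 [ 5.3 -1.1 -3.2]
green cols 335 356 rows 225 232 120
```

View pics/k2.png

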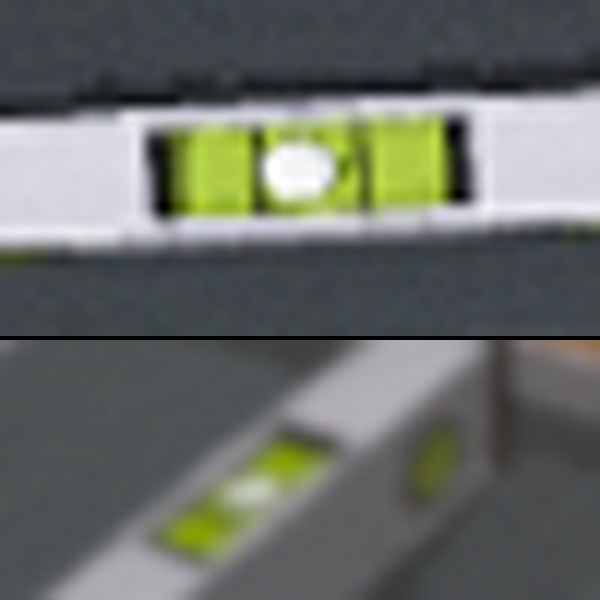

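The bubble is now at 298, with lines at 256 and 363 (mid 309.5), leaving about -2.1 mm. I'll turn another 25° or so.

Request:
move_arm(commands=[[[0,0,0],[0,0,-0.8],-1],[[0,0,0],[0,0,-0.9],-1],[[0,0,0],[0,0,-0.9],-1],[[0,0,0],[0,0,-0.6],-1],[[0,0,0],[0,0,0],-1]])

```text
clock: 14.65
tcp_pos: [0.5308, -0.1857, 0.1013]
orientation: [0.002, 0.033, 0.999, -0.001]
wrist_force: [5.6, -3.3, -2.7]
finger_gap: 0.0439
```

Request:
move_arm(commands=[[[0,0,0],[0,0,0],-1],[[0,0,0],[0,0,0],-1],[[0,0,0],[0,0,0],-1],[[0,0,0],[0,0,0],-1],[[0,0,0],[0,0,0],-1]])

```text
clock: 15.15
tcp_pos: [0.5308, -0.1857, 0.1013]
orientation: [0.002, 0.032, 0.999, -0.001]
wrist_force: [5.5, -4.2, -1.6]
finger_gap: 0.0441
```

Request:
move_arm(commands=[[[0,0,0],[0,0,0],-1],[[0,0,0],[0,0,0],-1],[[0,0,0],[0,0,0],-1],[[0,0,0],[0,0,0],-1],[[0,0,0],[0,0,0],-1]])

```text
clock: 15.65
tcp_pos: [0.5309, -0.1857, 0.1013]
orientation: [0.002, 0.032, 0.999, -0.001]
wrist_force: [5.7, -3.0, -2.5]
finger_gap: 0.0439
```

```bash
cat >> look.py <<'E'
def meas(f):
    # unrotated strip: sample along the vial axis with subpixel interpolation
    p0=np.array([333.,229.6]);p1=np.array([359.,228.4])
    u=(p1-p0)/np.linalg.norm(p1-p0);v=np.array([-u[1],u[0]])
    n=np.arange(0,26.01,.1)
    def prof(w):
        P=np.array([[p0+u*s+v*o for s in n] for o in w]).astype(np.float32)
        return cv2.remap(f.astype(np.float32),P[:,:,0],P[:,:,1],cv2.INTER_LINEAR).mean(0)
    mid=prof(np.arange(-1.5,1.6,.25)); edge=prof(np.r_[np.arange(-3,-2,.2),np.arange(2,3,.2)])
    b=np.clip(mid[:,2]-110,0,None);b[(n<3)|(n>23)]=0
    out={'bubble':(b*n).sum()/b.sum()}
    g=edge[:,1]
    return out['bubble'],g,n,mid
b,g,n,mid=meas(f)
def line(lo,hi):
    k=(n>=lo)&(n<=hi);w=np.clip(np.percentile(g[k],90)-20-g[k],0,None);return (w*n[k]).sum()/w.sum()
l,r_=line(5,10),line(14,19);print('lines',round(l,2),round(r_,2),'bubble',round(b,2),'offset mm',round((b-(l+r_)/2)/(r_-l)*20,2))
E
python3 look.py k3
```

```text
15.8 [ 0.5308 -0.1857  0.1013] [-4.790e-01  3.440e-01 -1.970e-01  1.025e+00 -1.000e-03 -4.150e-01] 0.04423223287338581 [ 5.3 -3.4 -3.1]
green cols 334 356 rows 225 232 128
lines 8.03 16.6 bubble 12.13 offset mm -0.44
```

View pics/k3.png

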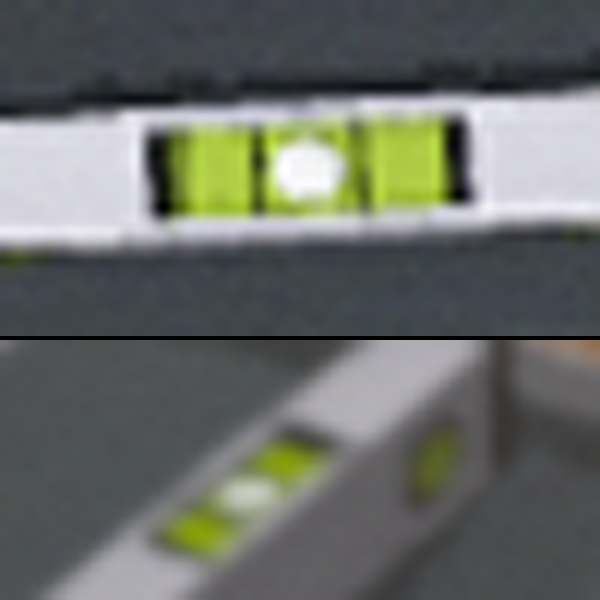

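The bubble at 308 lies between the lines at 258 and 362, about -0.4 mm off. I'll nudge 4° more, then release.

Request:
move_arm(commands=[[[0,0,0],[0,0,-0.5],-1],[[0,0,0],[0,0,0],-1],[[0,0,0],[0,0,0],-1],[[0,0,0],[0,0,0],1],[[0,0,0],[0,0,0],1]])

```text
clock: 16.3
tcp_pos: [0.5281, -0.1838, 0.1006]
orientation: [-0.001, 0.067, 0.998, 0.0]
wrist_force: [0.1, 0.2, -1.1]
finger_gap: 0.0715
```

Request:
move_arm(commands=[[[0,0,0],[0,0,0],1],[[0,0,0],[0,0,0],1],[[0,0,0.5],[0,0,0],1],[[0,0,0.9],[0,0,0],1],[[0,0,0.9],[0,0,0],1]])

```text
clock: 16.8
tcp_pos: [0.5278, -0.1835, 0.1932]
orientation: [-0.001, 0.067, 0.998, 0.0]
wrist_force: [-0.5, 0.4, 1.1]
finger_gap: 0.0855
```

```bash
python3 look.py k4
```

```text
16.95 [ 0.5303 -0.1847  0.1957] [-0.478  0.288 -0.036  1.241  0.    -0.345] 0.08496912668506824 [-0.2  0.4 -0.5]
green cols 334 356 rows 225 232 125
lines 8.03 16.47 bubble 12.23 offset mm -0.04
```

View pics/k4.png

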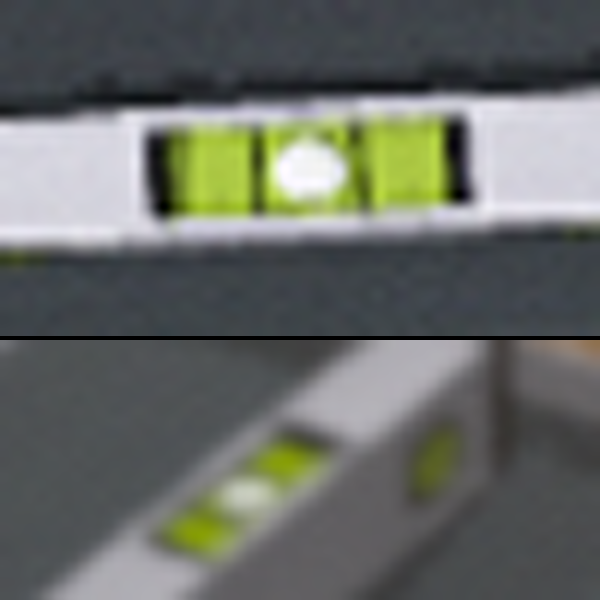

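The knob is released and the bubble sits at 309 between lines 258 and 361, about 0 mm off. Next I'll shut the gripper, move over the plain metal on the foot side of the level, and press there.

Request:
move_arm(commands=[[[0,0,0.5],[0,0,-0.9],0],[[0.02,0.3,0.3],[0,0,-1],-1],[[0.02,0.4,0],[0,0,-1],-1],[[0.02,0.4,0],[0,0,-1],-1],[[0.02,0.4,0],[0,0,-1],-1]], newtons=40)

```text
clock: 17.45
tcp_pos: [0.5311, -0.1231, 0.2234]
orientation: [-0.001, 0.4, 0.916, -0.0]
wrist_force: [-0.1, 0.4, 0.2]
finger_gap: 0.0124
```

Request:
move_arm(commands=[[[0.02,0.4,0],[0,0,-1],-1],[[0.02,0.4,0],[0,0,-1],-1],[[0.02,0.4,0],[0,0,-1],-1],[[0.02,0.4,0],[0,0,-1],-1],[[0.02,0.4,0],[0,0,-1],-1]])

```text
clock: 17.95
tcp_pos: [0.535, -0.0431, 0.2232]
orientation: [-0.001, 0.689, 0.724, -0.001]
wrist_force: [0.2, 0.5, -0.5]
finger_gap: -0.0
```

Request:
move_arm(commands=[[[0,0.1,0],[0,0,0],-1],[[0,0,0],[0,0,0],-1],[[0,0,0],[0,0,0],-1]])

```text
clock: 18.25
tcp_pos: [0.5356, -0.0403, 0.2242]
orientation: [-0.0, 0.687, 0.727, -0.0]
wrist_force: [-0.8, 0.5, -0.8]
finger_gap: -0.0001
```

Request:
move_arm(commands=[[[0.01,0.05,-0.6],[0,0,0],-1],[[0,0,-0.6],[0,0,0],-1],[[0,0,-0.3],[0,0,0],-1],[[0,0,0],[0,0,0],-1]])

```text
clock: 18.65
tcp_pos: [0.5348, -0.0383, 0.1629]
orientation: [-0.002, 0.687, 0.726, -0.001]
wrist_force: [0.4, -0.7, 0.5]
finger_gap: 0.0005
```

```bash
python3 look.py k5
python3 - <<'E'
from h import *
r=snap('top','t6.png');r2=snap('scene','s6.png')
f=r['frame'][:,:,::-1];a=cv2.resize(f[180:280,300:430],(780,600),interpolation=cv2.INTER_CUBIC)
f=r2['frame'][:,:,::-1];b=cv2.resize(f[190:290,270:400],(780,600),interpolation=cv2.INTER_CUBIC)
cv2.imwrite('pics/z6a.png',a);cv2.imwrite('pics/z6b.png',b)
E
```

```text
18.8 [ 0.5369 -0.0384  0.1658] [-0.221  0.261 -0.148  1.161 -0.     1.295] -0.0003092875371459708 [0.9 0.6 0.6]
green cols 334 356 rows 225 232 125
lines 8.03 16.47 bubble 12.22 offset mm -0.06
```

View pics/z6a.png

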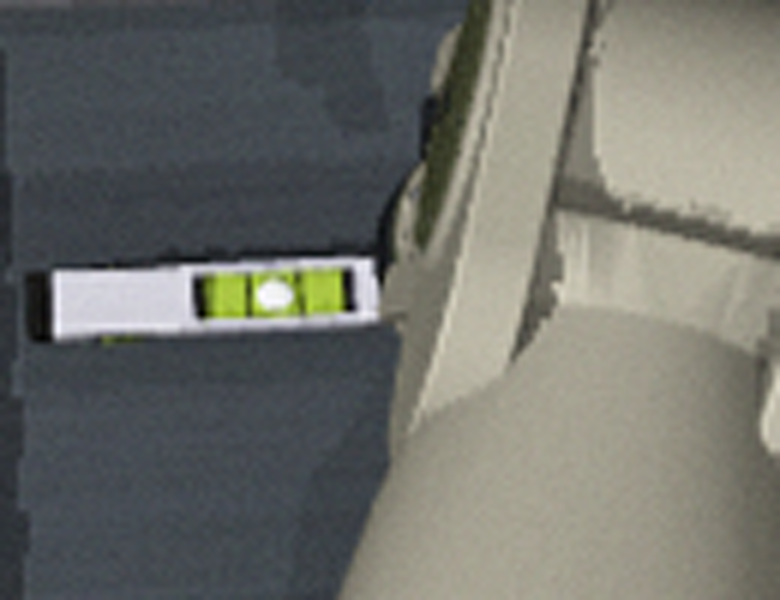

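View pics/z6b.png

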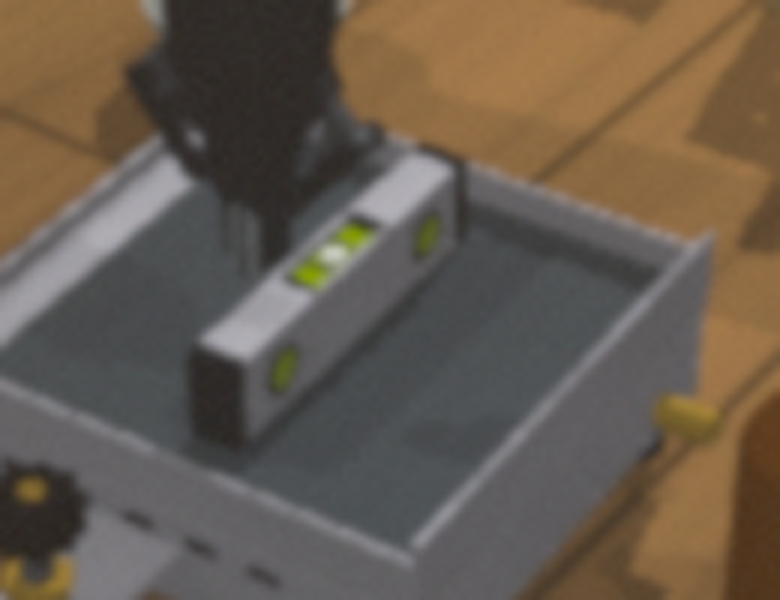

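Run:
```python
from h import *
r=np.load('pics/s6.npz')
P=lambda p:np.round((proj(r,p)-[270,190]+.5)*6)
for z in(.153,.165,.175,.185): print(z,P([.536,-.038,z]))
```

```text
0.153 [259. 319.]
0.165 [258. 298.]
0.175 [258. 281.]
0.185 [257. 263.]
```

Request:
move_arm(commands=[[[0,0,-0.2],[0,0,0],-1],[[0,0,-0.1],[0,0,0],-1],[[0,0,-0.05],[0,0,0],-1],[[0,0,0],[0,0,0],-1]])

```text
clock: 19.3
tcp_pos: [0.5359, -0.0378, 0.1503]
orientation: [-0.0, 0.687, 0.726, -0.0]
wrist_force: [0.2, -0.5, 0.2]
finger_gap: -0.0004
```

Request:
move_arm(commands=[[[0,0,-0.03],[0,0,0],-1],[[0,0,-0.03],[0,0,0],-1],[[0,0,-0.02],[0,0,0],-1],[[0,0,0],[0,0,0],-1]])

```text
clock: 19.7
tcp_pos: [0.5362, -0.0379, 0.1475]
orientation: [-0.0, 0.687, 0.726, 0.0]
wrist_force: [0.0, 0.7, 0.1]
finger_gap: 0.0002
```

Request:
move_arm(commands=[[[0,0,-0.02],[0,0,0],-1],[[0,0,-0.02],[0,0,0],-1],[[0,0,-0.02],[0,0,0],-1],[[0,0,0],[0,0,0],-1]])

```text
clock: 20.1
tcp_pos: [0.5362, -0.0379, 0.1451]
orientation: [-0.0, 0.687, 0.726, -0.0]
wrist_force: [-0.4, -0.3, 0.4]
finger_gap: -0.0004
```

Request:
move_arm(commands=[[[0,0,-0.02],[0,0,0],-1],[[0,0,-0.02],[0,0,0],-1],[[0,0,0],[0,0,0],-1]])

```text
clock: 20.4
tcp_pos: [0.5362, -0.0379, 0.1435]
orientation: [-0.0, 0.687, 0.726, -0.0]
wrist_force: [0.6, -0.1, -0.8]
finger_gap: -0.0001
```

Request:
move_arm(commands=[[[0,0,-0.02],[0,0,0],-1],[[0,0,0],[0,0,0],-1]])

```text
clock: 20.6
tcp_pos: [0.5362, -0.0379, 0.1427]
orientation: [-0.0, 0.687, 0.726, 0.0]
wrist_force: [0.7, 0.1, -0.7]
finger_gap: 0.0
```

Request:
move_arm(commands=[[[0,0,-0.02],[0,0,0],-1],[[0,0,0],[0,0,0],-1]])

```text
clock: 20.8
tcp_pos: [0.5362, -0.0379, 0.1419]
orientation: [-0.0, 0.687, 0.726, -0.0]
wrist_force: [0.2, 0.0, -0.2]
finger_gap: -0.0
```

Request:
move_arm(commands=[[[0,0,-0.02],[0,0,0],-1],[[0,0,0],[0,0,0],-1]])

```text
clock: 21.0
tcp_pos: [0.5362, -0.038, 0.1411]
orientation: [-0.0, 0.687, 0.726, -0.0]
wrist_force: [0.4, -0.2, -0.8]
finger_gap: -0.0003
```

Request:
move_arm(commands=[[[0,0,-0.02],[0,0,0],-1],[[0,0,0],[0,0,0],-1]])

```text
clock: 21.2
tcp_pos: [0.5362, -0.038, 0.1403]
orientation: [-0.0, 0.687, 0.726, -0.0]
wrist_force: [-0.3, -0.3, -0.3]
finger_gap: -0.0001
```

Run:
```python
from h import *
r2=snap('scene','s7.png')
f=r2['frame'][:,:,::-1];b=cv2.resize(f[190:290,270:400],(780,600),interpolation=cv2.INTER_CUBIC)
cv2.imwrite('pics/z7b.png',b);print(env.get_state()['wrist_force'])
```

```text
[-0.05184246 -0.28137874  0.62792793]
```

View pics/z7b.png

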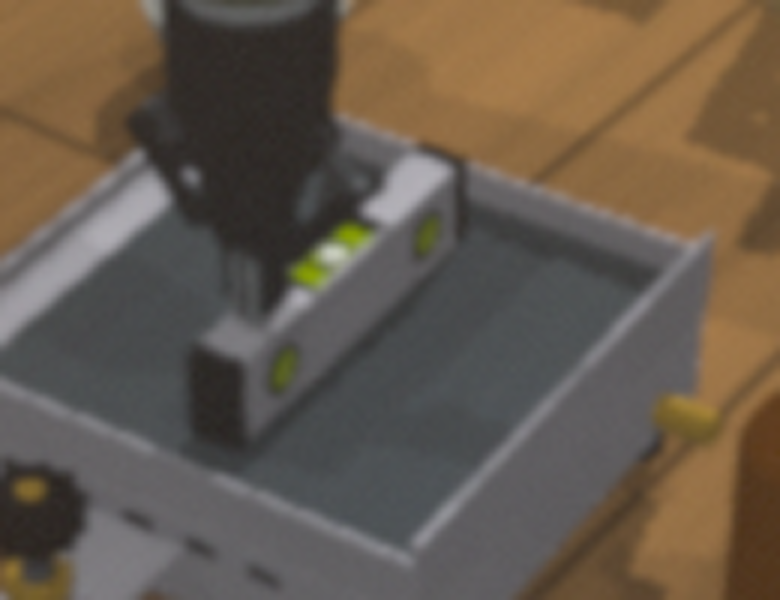

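The closed fingertips at about (262,313) are just over the bar's top on its plain metal, clear of the vial. I'll continue in fine steps.

Request:
move_arm(commands=[[[0,0,-0.015],[0,0,0],-1],[[0,0,0],[0,0,0],-1]])

```text
clock: 21.45
tcp_pos: [0.5362, -0.0379, 0.1397]
orientation: [-0.0, 0.687, 0.726, 0.0]
wrist_force: [-0.6, 0.6, -0.7]
finger_gap: -0.0003
```

Request:
move_arm(commands=[[[0,0,-0.015],[0,0,0],-1],[[0,0,0],[0,0,0],-1]])

```text
clock: 21.65
tcp_pos: [0.5362, -0.0379, 0.1391]
orientation: [-0.0, 0.687, 0.726, -0.0]
wrist_force: [0.2, -0.2, 1.1]
finger_gap: 0.0002
```

Request:
move_arm(commands=[[[0,0,-0.015],[0,0,0],-1],[[0,0,0],[0,0,0],-1]])

```text
clock: 21.85
tcp_pos: [0.5362, -0.0379, 0.1385]
orientation: [-0.0, 0.687, 0.726, 0.0]
wrist_force: [-0.8, 0.3, 0.3]
finger_gap: 0.0002
```

Request:
move_arm(commands=[[[0,0,-0.015],[0,0,0],-1],[[0,0,0],[0,0,0],-1]])

```text
clock: 22.05
tcp_pos: [0.5362, -0.0379, 0.1379]
orientation: [-0.0, 0.687, 0.726, -0.0]
wrist_force: [1.5, -0.0, 0.2]
finger_gap: 0.0002
```

Request:
move_arm(commands=[[[0,0,-0.015],[0,0,0],-1],[[0,0,0],[0,0,0],-1]])

```text
clock: 22.25
tcp_pos: [0.5362, -0.0379, 0.1374]
orientation: [-0.0, 0.687, 0.726, 0.0]
wrist_force: [0.3, -0.7, -0.4]
finger_gap: -0.0001
```

Request:
move_arm(commands=[[[0,0,-0.015],[0,0,0],-1],[[0,0,0],[0,0,0],-1]])

```text
clock: 22.45
tcp_pos: [0.5363, -0.038, 0.137]
orientation: [0.0, 0.687, 0.726, 0.0]
wrist_force: [-0.2, -0.1, 1.8]
finger_gap: -0.0001
```

Request:
move_arm(commands=[[[0,0,-0.015],[0,0,0],-1],[[0,0,0],[0,0,0],-1]])

```text
clock: 22.65
tcp_pos: [0.5364, -0.038, 0.137]
orientation: [0.0, 0.687, 0.726, 0.0]
wrist_force: [-2.6, 0.2, 6.5]
finger_gap: 0.0003
```

Request:
move_arm(commands=[[[-0.004,0,-0.009],[0,0,0],-1],[[0,0,0],[0,0,0],-1],[[0,0,0],[0,0,0],-1]])

```text
clock: 22.95
tcp_pos: [0.5364, -0.038, 0.137]
orientation: [0.001, 0.687, 0.726, 0.0]
wrist_force: [-2.2, 0.8, 8.1]
finger_gap: 0.0
```

```bash
python3 look.py k6
python3 - <<'E'
from h import *
print(env.get_state()['wrist_force']);snap('scene','s8.png');print(env.get_state()['wrist_force'])
f=cv2.imread('pics/s8.png');cv2.imwrite('pics/z8b.png',cv2.resize(f[190:290,270:400],(780,600),interpolation=cv2.INTER_CUBIC))
E
```

```text
23.1 [ 0.5364 -0.038   0.137 ] [-0.22   0.277 -0.199  1.093  0.     1.296] -0.00036800810502334345 [-1.7 -0.4  7.5]
green cols 334 356 rows 225 232 125
lines 8.02 16.49 bubble 12.23 offset mm -0.07
[-1.71755769 -0.42876541  7.50145265]
[-2.12164429  0.96173186  7.99207689]
```

View pics/k6.png

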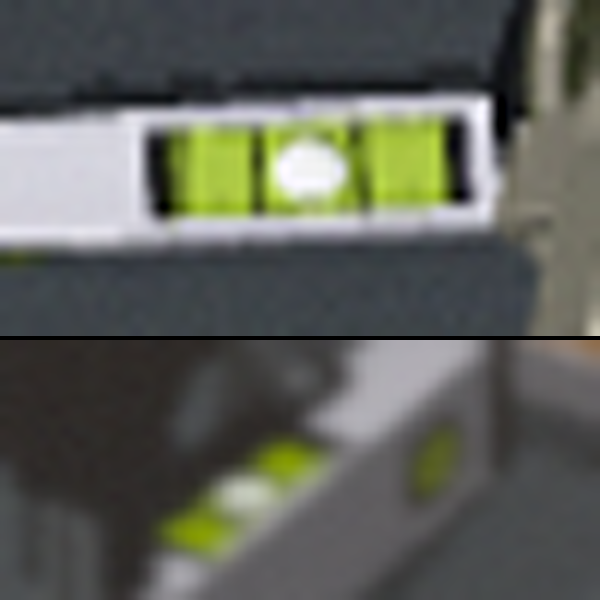

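View pics/z8b.png

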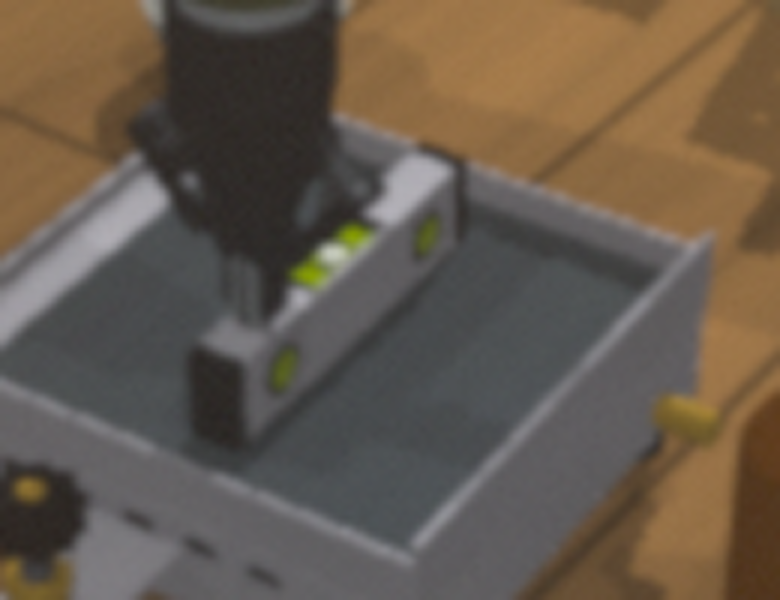

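The fingers rest on the bar beside the vial, the bar is still upright and the bubble is centred (309 between 258 and 361). Force is about 8 N, so I'll trim it up.

Request:
move_arm(commands=[[[-0.003,0,-0.01],[0,0,0],-1],[[0,0,0],[0,0,0],-1],[[0,0,0],[0,0,0],-1],[[0,0,0],[0,0,0],-1],[[0,0,0],[0,0,0],-1]])

```text
clock: 23.65
tcp_pos: [0.5364, -0.038, 0.137]
orientation: [0.001, 0.687, 0.726, 0.001]
wrist_force: [-2.7, 1.0, 9.9]
finger_gap: -0.0003
```

Request:
move_arm(commands=[[[0,0,0],[0,0,0],-1],[[0,0,0],[0,0,0],-1],[[0,0,0],[0,0,0],-1],[[0,0,0],[0,0,0],-1],[[0,0,0],[0,0,0],-1]])

```text
clock: 24.15
tcp_pos: [0.5364, -0.038, 0.137]
orientation: [0.001, 0.687, 0.726, 0.001]
wrist_force: [-2.8, 1.0, 9.9]
finger_gap: 0.0004
```

```bash
for i in 7 8 9; do python3 look.py k$i; done; python3 -c "
from h import *
snap('top','t9.png');snap('scene','s9.png')"
```

```text
24.3 [ 0.5364 -0.038   0.137 ] [-0.22   0.276 -0.2    1.093  0.     1.296] -7.470738149719275e-05 [-3.7  0.3  9.3]
green cols 334 356 rows 225 232 126
lines 8.02 16.49 bubble 12.15 offset mm -0.27
24.45 [ 0.5364 -0.038   0.137 ] [-0.22   0.276 -0.2    1.093  0.     1.296] 0.00020907985795834693 [-3.1  1.3  9.7]
green cols 334 356 rows 225 232 126
lines 8.03 16.51 bubble 12.15 offset mm -0.28
24.6 [ 0.5364 -0.038   0.137 ] [-0.22   0.276 -0.2    1.093  0.     1.296] 5.688992181186869e-05 [-3.   0.9  8.8]
green cols 334 356 rows 225 232 124
lines 8.03 16.5 bubble 12.15 offset mm -0.27
```

View pics/t9.png

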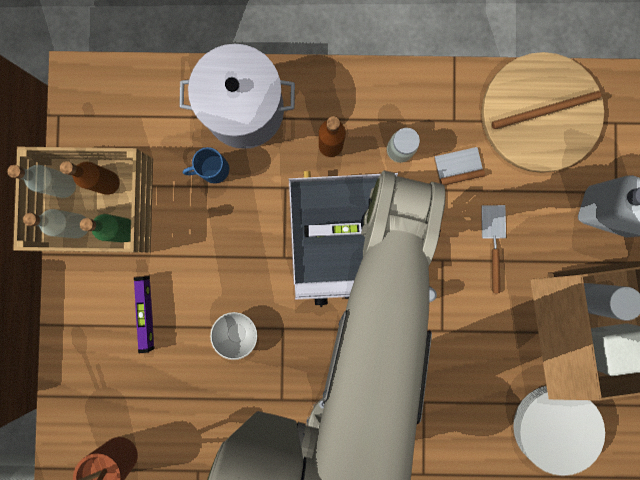

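View pics/s9.png

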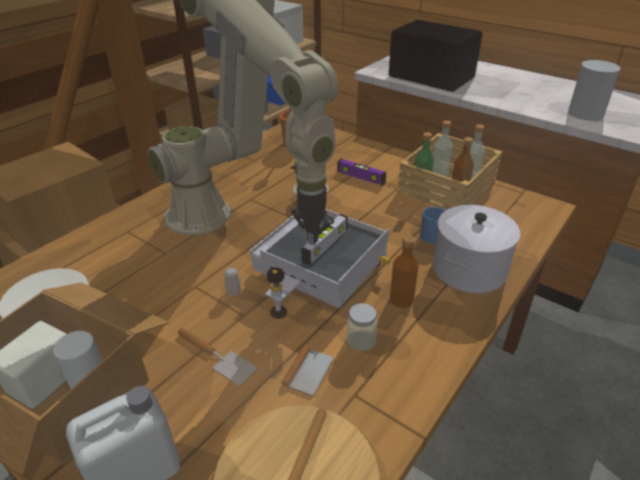

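The level is pressed at scene (310,250) with the bubble about -0.3 mm off, and the bystanders sit where they were in the first images. Force is steady at about 9–10 N, so I'll hand in.

```bash
python3 -c "
from h import *
print(job.hand_in()); s=env.get_state();print(s['clock'],s['wrist_force'])"
```

```text
the job is handed in; nothing more can be done
None
the job is handed in; nothing more can be done
```

The griddle is level and the job is handed in, with the arm still pressing the level down on the plate. I set the level upright along the plate's foot line and let go of it. I turned the hand knob clockwise about 100°, which moved the bubble from about -7 mm to roughly 0, and then released the knob. The closed fingertips press the level's plain metal about 60 mm from its middle, on the levelling-foot side.

**Last checks, about 24.6 s in (limit 72 s):**
- **Bubble:** about -0.3 mm from centre, against the 2.5 mm allowed. It read -0.1 mm just before I raised the push from about 8 N to about 10 N.
- **Push:** the last readings down were 8.8 to 9.9 N, with about 3 N sideways.
- **Other things:** they look unmoved in both cameras. The shaker is partly hidden by the arm in the top view but clear in the scene view.

**What disagreed:** the fingertips sit about 30 mm higher than the stated tip distance implies. My first try at the knob closed in empty air just above it, with no contact force. I measured the tips from the pictures, went lower and gripped it properly. For the same reason the level was carried by only about the top 8 mm of its sides.

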